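# Set out the stitching station

### The arm

A 6-joint arm with a two-finger parallel gripper is mounted at the origin on the work surface. World frame = base frame: x ahead of the robot, y to its left, z up, the work surface at z = 0. Lengths are in m, angles in degrees, forces in N, time in s.
With the tool pointing down it reaches from about 0.375 to 0.9 m from the base axis. Payload 3.1 kg.
Tool frame: the origin (TCP) lies between the finger pads; the fingertips stand 19 mm ahead of it and the grasp point (between the pads) is the TCP; z points along the fingers, x is the direction in which the jaws open and shut, and the axes are right-handed (so a half turn about z gives the same grasp; the last joint's range is limited). The gripper opens to 87 mm and grips with 3 to 60 N. Pads are 19 mm wide; open, the fingers measure 117 mm over their backs; the gripper's body (75 mm by 190 mm) begins 51 mm behind the grasp point.
Start: joints at [60.819, 30.224, 82.088, -0, 67.689, -10.227], TCP at [0.203, 0.591, 0.242] pointing down, gripper open.
Joint ranges: [-176.69, 176.69], [-43.24, 126.21], [12.49, 139.97], [-82, 262], [0, 151.66], [-163.58, 163.58]. Speed limits (degrees/s): [159.86, 159.86, 180, 180, 180, 180].

### API

Orientations are given as a 3x3 rotation matrix whose columns are the frame's x, y, z axes.
In Python, from rig import read_state, capture, camera_info, hand_in, spot_in, silhouettes gives the robot as it stands.
- The arm moves only by the shell command python3 -m jog 'ROWS'. ROWS is text: rows parted by semicolons, each of 7 numbers parted by spaces: the shift along the tool's x, y, z in m, then the turn, a rotation vector about the tool's x, y, z in degrees, then the opening, from 0 (shut) to 1 (fully open). A call has 1 to 8 rows; each row is the pose to reach, as a shift and turn from the pose commanded when the call began, along the tool's axes at that moment; what a row does not reach only later rows make up. A row lasts 1/8 s, in which the tool goes at most 62.5 mm and 10.7 degrees, less where a joint would pass 70% of its speed; a pose out of reach is approached as far as the arm can. A call with a gripper value outside its range is refused whole. The fingers move at their own pace and stop on an object; the grip force is fixed at half the most. Time passes only in rows, so rows that repeat a pose let the fingers close. It gives the time, the measured TCP pose, the force and the opening at its end, in the units of the state.
- read_state(): the state, without advancing time (a new reading comes with each control period).
- capture(name): name is "side" or "top" or "wrist"; returns (picture, depth): 420x560x3 uint8, red, green, blue; 420x560 float32, m along the optical axis (not along the pixel's ray), 0 where there is no reading.
- camera_info(name): a dict with "vfov" (degrees; the focal length in pixels is half the picture's height over the tangent of half this angle, whatever the lens; pixels are square), "cx", "cy" (the principal point, pixels), "R" (3x3) and "t" (3): a world point X has camera coordinates R X + t; the wrist camera has in their place "tool_from_camera" (4x4, takes a point from camera to tool coordinates, whose origin is the TCP and whose axes are the tool frame's). Camera axes: x right, y down, z forward; pixel columns grow to the right and rows downward; lengths in m; the calibration is good to about 2 mm. A picture is of the moment at which its call begins: read the wrist's pose just before it. camera_info takes no time and is no camera call.
- hand_in(): hands the job in, once; it reports no verdict.
Trained networks look in the newest picture that a camera, given by its name, has taken for a name from the list of things; names that differ only in an ending like _2 or _b are one class to them, and where a whole thing is asked for, a point or a joint stands for the part that bears it (a point fixed in the world has none). Each returns a list of dicts, best first, with "score" (0 to 1); they miss things now and then, are a little off and sometimes report something else, mostly with a low value. They report only what shows in the picture. A call takes as long as a camera call. They do not tell look-alikes from the thing itself.
- spot_in(label, camera): "centre" ([x, y, z] in m, in world coordinates, good to about 4 mm: the middle of the surface that is visible of it).
- silhouettes(label, camera): "region" (420x560 bool, what is visible of it).
The state is a dict: "time_s": time; "joint_positions": joint angles; "qvel": joint speeds; "tau": joint torques, N m; "position": TCP position; "tcp_rot": TCP orientation; "force": force on the tool from outside, world axes, zero at the start; "moment": the same for the moment, N m; "opening": opening from 0.0 (shut) to 1.0 (fully open).
Only numpy, scipy, OpenCV 4.12 (cv2) and the standard library are available. Lean on these libraries where they do the work, as an engineer would, in place of code of your own. Each camera call takes 0.05 s, during which the arm holds its last target.

### The job

Set out the green mat for the next stitching job: stand the wide steel-lidded tin in the centre of the marble slab with the small red-lidded tin centred on top of it, stand the yellow thread spool in the centre of the cork coaster, and stand the blue-capped glue bottle on the mat half-way between slab and coaster. Everything stands upright and let go; leave the green spool and the hammer where they are.

Things in the scene. Friction and masses are not known exactly. Their poses are not given: they have to be found in the camera images.
- wide_tin_center (a point): loose round tin, bare metal with a steel lid, diameter 60 mm, height 34 mm, 0.13 to 0.25 kg; the point is its centre, 17 mm above its underside; z axis points up out of the lid
- small_tin_center (a point): loose round tin with a red lid, diameter 46 mm, height 28 mm, about 0.1 kg; the point is its centre, 14 mm above its underside; z axis points up out of the lid
- yellow_spool_center (a point): loose spool of yellow thread standing on end, a cylinder of diameter 42 mm, height 70 mm, about 0.1 kg; the point is its centre, 35 mm above its underside; z axis up
- bottle_center (a point): loose slim white glue bottle with a blue cap, standing; body of diameter 36 mm up to 72 mm high, then a shoulder and a cap of diameter 22 mm, total height 100 mm, about 0.1 kg; the point is on its axis, half-way up, 50 mm above its underside; z axis up
- slab: fixed square marble slab, 90 x 90 x 20 mm, lying on the green mat near one of its two ends (which end varies); origin at the centre of its underside, 3 mm above the bench, so its top is 20 mm above the origin and 23 mm above the bench
- coaster: fixed round cork coaster, diameter 90 mm, 5 mm thick, lying on the green mat near the other end; origin at the centre of its underside, 3 mm above the bench, so its top is 5 mm above the origin and 8 mm above the bench
- mat: fixed thin green mat, 130 mm (its x) by 330 mm (its y) and 3 mm thick, flat on the bench; origin at the centre of its underside, bench level; the slab and the coaster are centred on its long middle line (y axis), 110 mm either side of its origin, so the origin is the point half-way between them
- green_spool_center (a point): bystander, leave alone: loose spool of green thread standing on end, diameter 42 mm, height 70 mm; the point is its centre, 35 mm above its underside
- hammer_mid (a point): bystander, leave alone: a hammer 240 mm long lying on the bench to the right of the mat as the robot sees it, head pointing away from the robot; the point is near the middle of its length
There are look-alikes about, which are no part of the job. Leave any orange look-alike of the part that bears wide_tin_center alone. What is meant by the slab is not purple, and is the larger of those in its own colour.

How it is judged (in metres and radians):
At the end, for the whole second after the job is handed in: Wide tin on the slab and yellow spool on the coaster, each within 12 mm of centre; small tin on the wide tin within 10 mm; bottle on the mat within 15 mm of half-way between slab and coaster; all upright (0.1 rad), at their resting height within 4 mm, released and still (horizontal distance between wide_tin_center and slab below 0.012 m and z of wide_tin_center in the frame of slab between 0.033 and 0.041 m and horizontal distance between small_tin_center and wide_tin_center below 0.01 m and z of small_tin_center in the frame of wide_tin_center between 0.027 and 0.035 m and horizontal distance between yellow_spool_center and coaster below 0.012 m and z of yellow_spool_center in the frame of coaster between 0.036 and 0.044 m and horizontal distance between bottle_center and mat below 0.015 m and z of bottle_center in the frame of mat between 0.049 and 0.057 m and angle between each of wide_tin_center, small_tin_center, yellow_spool_center, bottle_center's own z axis and vertical below 0.1 rad and linear speed of each of wide_tin, small_tin, yellow_spool, bottle below 0.02 m/s); the robot touches nothing.
It fails at once if the green spool is moved by more than 20 mm (distance of green_spool_center from where it was at the start of the episode above 0.02 m).
It fails at once if the hammer is moved by more than 20 mm (distance of hammer_mid from where it was at the start of the episode above 0.02 m).
It also fails if it takes over 115 s, if anything falls off the work surface, if the arm or the gripper's body presses on something with over 40 N, if the wrist force passes 120 N, or if a joint passes its speed limit or range.

## Working session

There is one attempt and no reset: what is moved stays moved. The work goes in short steps, Python scripts to look and compute and a shell command to move; the robot and the scene stay as the last step left them, time stands still between calls to the robot, and variables do not carry over. Pictures are saved under pics/ and viewed, and the job is handed in when it is done.

```bash
ls; mkdir -p pics; cat > h.py <<'E'
import numpy as np, cv2
from rig import *
def snap(cam, fn=None):
    st=read_state(); p,d=capture(cam)
    if fn: cv2.imwrite('pics/'+fn,p[:,:,::-1])
    return st,p,d
def world(cam,st,d,us,vs):
    ci=camera_info(cam); f=210/np.tan(np.radians(ci['vfov']/2))
    us=np.asarray(us,float);vs=np.asarray(vs,float)
    z=d[vs.astype(int),us.astype(int)]
    c=np.stack([(us-ci['cx'])/f*z,(vs-ci['cy'])/f*z,z],-1)
    if cam=='wrist':
        T=np.array(ci['tool_from_camera']); t=c@T[:3,:3].T+T[:3,3]
        return t@np.array(st['tcp_rot']).T+np.array(st['position'])
    R=np.array(ci['R']);t=np.array(ci['t'])
    return (c-t)@R
def cloud(cam,st,d):
    v,u=np.mgrid[0:420,0:560]
    return world(cam,st,d,u,v)
E
python3 - <<'E'
from h import *
st,p,d=snap('top','top0.png'); np.savez('top0.npz',p=p,d=d)
st,p,d=snap('side','side0.png'); np.savez('side0.npz',p=p,d=d)
print(read_state())
for c in('top','side','wrist'):print(camera_info(c))
E
```

```text
pics
{'time_s': 0.1, 'joint_positions': array([ 6.08185478e+01,  3.02732013e+01,  8.21498148e+01, -1.72907939e-03,
        6.76888774e+01, -1.02279596e+01]), 'qvel': array([-0.06035251, -0.23401214, -0.30890961,  0.06638914,  0.05006133,
       -0.13521741]), 'tau': array([-9.50474750e-04, -4.40989208e+01, -1.77151537e+01,  6.34275028e-02,
        5.33801015e-02, -4.48185403e-05]), 'position': array([0.20267586, 0.5905615 , 0.24066987]), 'tcp_rot': array([[ 3.24788809e-01,  9.45786112e-01, -9.27817060e-04],
       [ 9.45784604e-01, -3.24789977e-01, -1.71865627e-03],
       [-1.92682691e-03, -3.19314769e-04, -9.99998093e-01]]), 'force': array([-1.34798376,  0.10571921, -0.51819721]), 'moment': array([-0.00272153, -0.01269903,  0.0071235 ]), 'opening': 0.9989069482175355}
{'vfov': 51.98638952890958, 'cx': 272.3573221534654, 'cy': 209.15544687719662, 'R': array([[ 0.00329272, -0.99990536,  0.01335792],
       [-0.99649597, -0.00439732, -0.08352508],
       [ 0.08357591, -0.01303608, -0.99641614]]), 't': array([-0.01733337,  0.54749242,  0.96757596])}
{'vfov': 47.585293053885465, 'cx': 283.2196695586644, 'cy': 213.17117289907327, 'R': array([[ 0.88762445, -0.46038633, -0.01293289],
       [-0.32798461, -0.61214175, -0.71951968],
       [ 0.32334027,  0.64290505, -0.69435161]]), 't': array([-0.4541904 ,  0.22651545,  1.22992398])}
{'vfov': 64.49424558541934, 'cx': 282.2106480383936, 'cy': 206.12090270538835, 'tool_from_camera': array([[ 9.99999443e-01,  1.05428190e-03,  4.58119469e-05,
         5.44001145e-05],
       [-1.02443335e-03,  9.59437399e-01,  2.81919896e-01,
        -7.79564569e-02],
       [ 2.53269348e-04, -2.81919786e-01,  9.59437945e-01,
        -1.43584961e-01],
       [ 0.00000000e+00,  0.00000000e+00,  0.00000000e+00,
         1.00000000e+00]])}
```

View pics/top0.png

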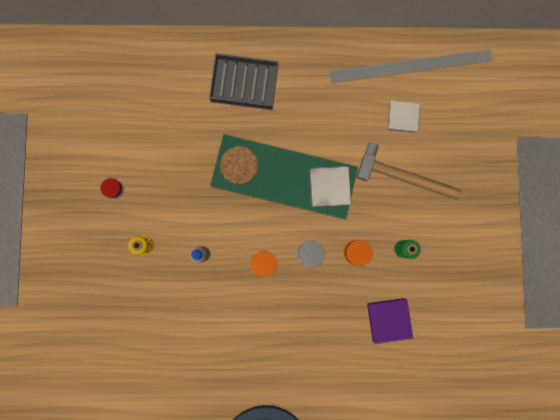

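View pics/side0.png

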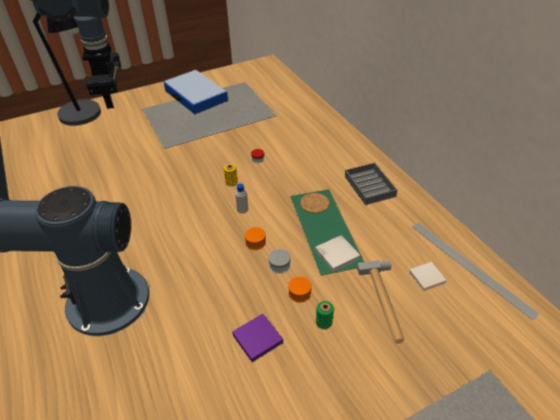

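The top view shows these candidates:
- **Slab:** the white square on the mat at (330,187) is the larger white one. The small white at (403,116) and the purple at (390,321) are decoys.
- **Wide tin:** grey at (311,253). The orange ones at (264,264) and (359,253) are decoys.
- **Small tin:** red at (111,188).
- **Yellow spool:** (138,245). The green one at (408,249) stays put.
- **Bottle:** (199,255).
- **Coaster:** (239,165).

Next I'll measure them.

```bash
python3 - <<'E'
from h import *
out={}
for cam in('top','side'):
    st,p,d=snap(cam); W=cloud(cam,st,d)
    for l in ['wide_tin_center','small_tin_center','yellow_spool_center','bottle_center','slab','coaster','mat','green_spool_center','hammer_mid']:
        for s in silhouettes(l,cam)[:4]:
            m=s['region']&(d>0)
            if m.sum()<20: continue
            m=cv2.erode(m.astype(np.uint8),np.ones((3,3)))>0
            P=W[m]; 
            if len(P)<5: continue
            zt=np.percentile(P[:,2],95); T=P[P[:,2]>zt-0.006]
            c,r=cv2.minEnclosingCircle(T[:,:2].astype(np.float32))
            vv,uu=np.nonzero(m)
            print(cam,l,round(s['score'],2),'px',int(uu.mean()),int(vv.mean()),'ztop %.3f'%zt,'mean',T.mean(0).round(4),'circ',np.round(c,4),round(r,4), 'rgb',p[m].mean(0).astype(int))
            if l=='mat': print(cv2.minAreaRect(P[:,:2].astype(np.float32)*1000))
            if l=='slab': print(cv2.minAreaRect(T[:,:2].astype(np.float32)*1000))
E
```

```text
top wide_tin_center 0.69 px 310 253 ztop 0.037 mean [ 0.4458 -0.1021  0.0341] circ [ 0.4463 -0.1016] 0.0284 rgb [126 123 117]
top wide_tin_center 0.64 px 279 176 ztop 0.006 mean [ 0.6278 -0.0329  0.003 ] circ [ 0.627  -0.0432] 0.1717 rgb [47 85 63]
top small_tin_center 0.74 px 111 188 ztop 0.030 mean [0.5943 0.3541 0.0276] circ [0.5932 0.354 ] 0.0214 rgb [129  27  22]
top yellow_spool_center 0.6 px 140 245 ztop 0.071 mean [0.4642 0.277  0.068 ] circ [0.4643 0.2774] 0.0194 rgb [147 114  29]
top slab 0.91 px 403 116 ztop 0.018 mean [ 0.7698 -0.3252  0.0155] circ [ 0.7702 -0.3243] 0.0448 rgb [177 165 149]
((770.222900390625, -325.62200927734375), (67.1059799194336, 67.08019256591797), 85.39057922363281)
top slab 0.65 px 330 186 ztop 0.026 mean [ 0.6004 -0.1489  0.023 ] circ [ 0.5993 -0.1491] 0.0566 rgb [176 164 149]
((601.333740234375, -150.59420776367188), (87.16751861572266, 88.56670379638672), 0.7967650294303894)
top slab 0.59 px 389 320 ztop 0.023 mean [ 0.2954 -0.2825  0.02  ] circ [ 0.2943 -0.2822] 0.0602 rgb [ 89  40 106]
((294.17669677734375, -283.19970703125), (90.0116882324218
[... 2510 characters left out ...]
2)
side coaster 0.57 px 315 203 ztop 0.011 mean [0.6542 0.0607 0.0083] circ [0.6553 0.0609] 0.0431 rgb [166 119  72]
side coaster 0.42 px 279 261 ztop 0.036 mean [ 0.4451 -0.1059  0.0335] circ [ 0.4455 -0.1043] 0.0304 rgb [123 120 111]
side mat 0.77 px 322 227 ztop 0.006 mean [ 0.6256 -0.0354  0.0033] circ [ 0.6241 -0.0409] 0.168 rgb [ 57 104  75]
((629.2608032226562, -41.95210266113281), (329.4955749511719, 124.22882080078125), 76.43069458007812)
side green_spool_center 0.71 px 324 314 ztop 0.071 mean [ 0.4577 -0.3223  0.0681] circ [ 0.4575 -0.3199] 0.0198 rgb [48 90 43]
side hammer_mid 0.82 px 382 293 ztop 0.027 mean [ 0.6285 -0.3218  0.0245] circ [ 0.6227 -0.3388] 0.1191 rgb [159 127  88]
```

```bash
python3 - <<'E'
import cv2
a=cv2.imread('pics/top0.png')[140:290,90:430]
cv2.imwrite('pics/crop0.png',cv2.resize(a,None,fx=2.3,fy=2.3,interpolation=cv2.INTER_CUBIC))
E
```

```text
(no output)
```

View pics/crop0.png

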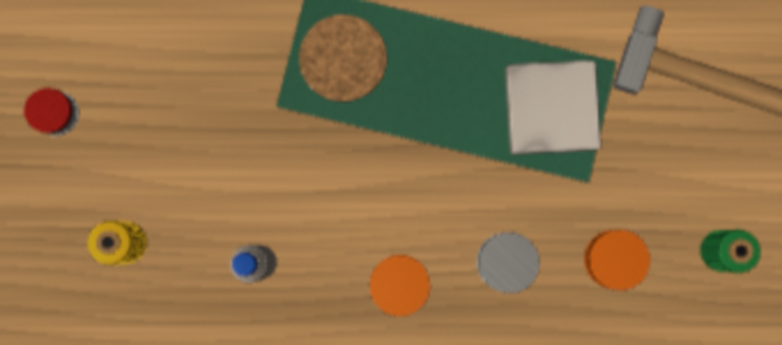

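Measured, averaging both cameras. The heights and sizes agree with the specification, and the slab–coaster distance is 0.2205 m.

| Thing | x (m) | y (m) |
|---|---|---|
| Wide tin | 0.445 | -0.104 |
| Small tin | 0.5945 | 0.353 |
| Yellow spool | 0.4645 | 0.276 |
| Bottle | 0.443 | 0.140 |
| Slab | 0.600 | -0.151 |
| Coaster | 0.653 | 0.0625 |
| Mat centre | 0.627 | -0.044 |

The close crop shows that the grey tin between the two orange ones is the right one. First I'll turn the tool so its x axis lines up with world +x (tool y = -Y, z = -Z), which keeps the jaws clear of the neighbouring tins.

```bash
python3 -m jog '-0.293 0.351 0.04 0 0 71 1;-0.293 0.351 0.04 0 0 71 1;-0.293 0.351 0.04 0 0 71 1;-0.293 0.351 0.04 0 0 71 1;-0.293 0.351 0.04 0 0 71 1;-0.293 0.351 0.04 0 0 71 1;-0.293 0.351 0.04 0 0 71 1;-0.293 0.351 0.04 0 0 71 1'; python3 -c "
from h import *
s=read_state();print(s['position'],s['tcp_rot'],s['joint_positions'])"
```

```text
time_s: 2.1
position: [0.4419, 0.1972, 0.2016]
tcp_rot: [[1.0, -0.004, 0.001], [-0.004, -1.0, -0.0], [0.001, 0.0, -1.0]]
force: [0.6, 0.4, 0.4]
opening: 1.0
[0.44191785 0.19716621 0.20158715] [[ 9.99990953e-01 -4.03709007e-03  1.33996353e-03]
 [-4.03676089e-03 -9.99991821e-01 -2.48279014e-04]
 [ 1.34095490e-03  2.42867656e-04 -9.99999071e-01]] [ 1.08010343e+01  2.28320517e+01  1.04456115e+02 -3.56815767e-02
  5.26390907e+01  1.10539686e+01]
```

```bash
python3 -m jog '0.004 0.301 0.06 0 0 0 1;0.004 0.301 0.06 0 0 0 1;0.004 0.301 0.06 0 0 0 1;0.004 0.301 0.06 0 0 0 1;0.004 0.301 0.06 0 0 0 1;0.004 0.301 0.06 0 0 0 1;0.004 0.301 0.06 0 0 0 1;0.004 0.301 0.06 0 0 0 1'; cat >> h.py <<'E'
def disc(cam,zlo,zhi,near,rad,fn=None):
    st,p,d=snap(cam,fn); W=cloud(cam,st,d)
    m=(d>0)&(W[...,2]>zlo)&(W[...,2]<zhi)&(np.hypot(W[...,0]-near[0],W[...,1]-near[1])<rad)
    P=W[m]; c,r=cv2.minEnclosingCircle(P[:,:2].astype(np.float32))
    print(cam,'n',len(P),'mean',P.mean(0).round(4),'circ',np.round(c,4),round(r,4),'rgb',p[m].mean(0).astype(int),'tcp',np.round(st['position'],4))
E
python3 - <<'E'
from h import *
disc('wrist',0.028,0.042,(.445,-.104),.05,'w1.png')
E
```

```text
time_s: 3.1
position: [0.4438, -0.0996, 0.1418]
tcp_rot: [[1.0, 0.003, -0.0], [0.003, -1.0, 0.0], [-0.0, -0.0, -1.0]]
force: [0.4, 0.6, 0.5]
opening: 1.002
wrist n 4277 mean [ 0.4449 -0.1002  0.0345] circ [ 0.4449 -0.1015] 0.03 rgb [141 131 121] tcp [ 0.4438 -0.0996  0.1418]
```

View pics/w1.png

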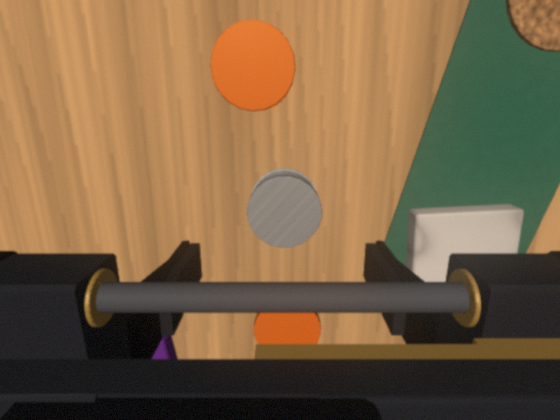

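The wrist view shows the steel tin at px (285,208), orange at (253,65), and more orange partly hidden below. The wrist measures the tin at (0.445, -0.1015) with a 30 mm radius, which agrees with the other cameras. Descending.

```bash
python3 -m jog '0.001 0.001 0.06 0 0 0 1;0.001 0.001 0.06 0 0 0 1;0.001 0.001 0.06 0 0 0 1'
```

```text
time_s: 3.52
position: [0.4452, -0.1013, 0.0826]
tcp_rot: [[1.0, 0.002, 0.0], [0.002, -1.0, -0.0], [0.0, 0.0, -1.0]]
force: [1.1, 0.3, 0.9]
opening: 0.999
```

```bash
python3 -m jog '0 0 0.03 0 0 0 1;0 0 0.059 0 0 0 1;0 0 0.059 0 0 0 1;0 0 0.059 0 0 0 0.5;0 0 0.059 0 0 0 0.5;0 0 0.059 0 0 0 0.5;0 0 0.059 0 0 0 0.5;0 0 0.059 0 0 0 0.5'
```

```text
time_s: 4.53
position: [0.4454, -0.1022, 0.0233]
tcp_rot: [[1.0, 0.001, 0.001], [0.001, -1.0, -0.001], [0.001, 0.001, -1.0]]
force: [0.0, -0.2, 8.1]
opening: 0.684
```

```bash
python3 -m jog '0 0 0 0 0 0 0.5;0 0 -0.03 0 0 0 0.5;0 0 -0.06 0 0 0 0.5;0 0 -0.08 0 0 0 0.5;0.04 0.012 -0.08 0 0 0 0.5;0.08 0.025 -0.08 0 0 0 0.5;0.12 0.037 -0.08 0 0 0 0.5;0.155 0.049 -0.08 0 0 0 0.5'; python3 -m jog '0 0 0 0 0 0 0.5;0 0 0 0 0 0 0.5'; python3 - <<'E'
from h import *
st,p,d=snap('wrist','w2.png'); W=cloud('wrist',st,d)
for l in ['slab','mat','coaster']:
  for s in silhouettes(l,'wrist')[:3]:
    m=s['region']&(d>0); print(l,s['score'],W[m].mean(0).round(4)); 
    if l=='slab':print(cv2.minAreaRect(W[m&(W[...,2]>.017)&(W[...,2]<.03)][:,:2].astype(np.float32)*1000))
E
```

```text
time_s: 5.52
position: [0.601, -0.1511, 0.1022]
tcp_rot: [[1.0, 0.001, -0.001], [0.001, -1.0, 0.0], [-0.001, -0.0, -1.0]]
force: [0.8, 0.3, -1.9]
opening: 0.683
time_s: 5.78
position: [0.5983, -0.1501, 0.1016]
tcp_rot: [[1.0, 0.001, -0.004], [0.001, -1.0, 0.002], [-0.004, -0.002, -1.0]]
force: [0.1, -0.5, -1.3]
opening: 0.689
slab 0.82 [ 0.6024 -0.1239  0.0231]
((600.67431640625, -134.97265625), (90.2661361694336, 63.919517517089844), 3.0508437156677246)
mat 0.62 [ 0.6225 -0.0628  0.0035]
```

View pics/w2.png

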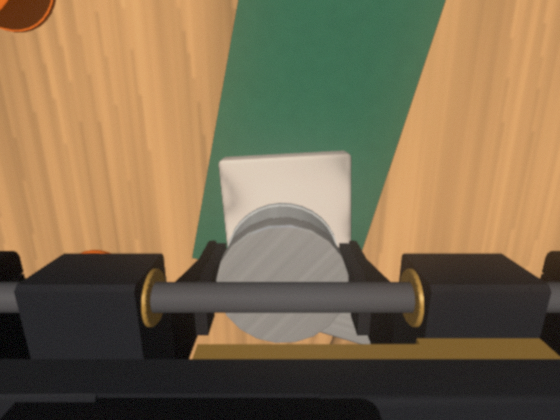

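The tin is held at px (283,270) over the slab. From the wrist the slab centre is about (0.6005, -0.149), which agrees with the earlier measurement. Lowering it.

```bash
python3 -m jog '0.001 0 0.02 0 0 0 0.5;0.001 0 0.04 0 0 0 0.5;0.001 0 0.05 0 0 0 0.5;0.001 0 0.053 0 0 0 0.5;0.001 0 0.053 0 0 0 0.5'
```

```text
time_s: 6.6
position: [0.6011, -0.1509, 0.0494]
tcp_rot: [[1.0, 0.001, -0.0], [0.001, -1.0, -0.0], [-0.0, 0.0, -1.0]]
force: [-0.1, -0.2, -2.6]
opening: 0.686
```

```bash
python3 -m jog '0 0 0.002 0 0 0 0.5;0 0 0.003 0 0 0 0.5;0 0 0.003 0 0 0 0.5'
```

```text
time_s: 6.98
position: [0.6011, -0.1509, 0.0468]
tcp_rot: [[1.0, 0.001, 0.0], [0.001, -1.0, -0.0], [0.0, 0.0, -1.0]]
force: [0.5, -1.3, -1.8]
opening: 0.685
```

```bash
python3 -m jog '0 0 0.001 0 0 0 0.5;0 0 0.001 0 0 0 0.8;0 0 0.001 0 0 0 1;0 0 0.001 0 0 0 1;0 0 0 0 0 0 1;0 0 -0.04 0 0 0 1;0 0 -0.08 0 0 0 1;0 0 -0.11 0 0 0 1'; python3 - <<'E'
from h import *
disc('top',0.050,0.065,(.60,-.151),.06)
disc('side',0.050,0.065,(.60,-.151),.06)
E
```

```text
time_s: 7.98
position: [0.6015, -0.1511, 0.1583]
tcp_rot: [[1.0, 0.001, 0.002], [0.001, -1.0, -0.001], [0.002, 0.001, -1.0]]
force: [0.5, -1.1, 0.4]
opening: 1.0
top n 0 mean [nan nan nan] circ [0. 0.] 0.0 rgb [-9223372036854775808 -9223372036854775808 -9223372036854775808] tcp [ 0.6015 -0.1511  0.1583]
side n 310 mean [ 0.6009 -0.1536  0.0564] circ [ 0.6014 -0.1506] 0.0319 rgb [154 151 140] tcp [ 0.6036 -0.1518  0.1622]h.py:24: RuntimeWarning: Mean of empty slice.
  print(cam,'n',len(P),'mean',P.mean(0).round(4),'circ',np.round(c,4),round(r,4),'rgb',p[m].mean(0).astype(int),'tcp',np.round(st['position'],4))
  ret = um.true_divide(
h.py:24: RuntimeWarning: invalid value encountered in cast
  print(cam,'n',len(P),'mean',P.mean(0).round(4),'circ',np.round(c,4),round(r,4),'rgb',p[m].mean(0).astype(int),'tcp',np.round(st['position'],4))
```

```bash
python3 -m jog '-0.007 -0.25 0.01 0 0 0 1;-0.007 -0.503 0.01 0 0 0 1;-0.007 -0.503 0.01 0 0 0 1;-0.007 -0.503 0.01 0 0 0 1;-0.007 -0.503 0.01 0 0 0 1;-0.007 -0.503 0.01 0 0 0 1;-0.007 -0.503 0.01 0 0 0 1;-0.007 -0.503 0.01 0 0 0 1';python3 -m jog '0 0 0 0 0 0 1;0 0 0 0 0 0 1;0 -0.001 0 0 0 0 1'; python3 - <<'E'
from h import *
disc('top',0.050,0.065,(.60,-.151),.06,'top2.png')
disc('wrist',0.022,0.034,(.5945,.353),.05,'w3.png')
E
```

```text
time_s: 9.07
position: [0.5928, 0.3506, 0.1449]
tcp_rot: [[1.0, 0.001, -0.002], [0.001, -1.0, -0.001], [-0.002, 0.001, -1.0]]
force: [0.1, -0.7, 0.7]
opening: 1.003
time_s: 9.45
position: [0.5936, 0.3482, 0.1459]
tcp_rot: [[1.0, -0.001, -0.002], [-0.001, -1.0, -0.001], [-0.002, 0.001, -1.0]]
force: [0.3, 0.2, 0.2]
opening: 0.998
top n 557 mean [ 0.6007 -0.1512  0.0567] circ [ 0.6012 -0.1516] 0.0299 rgb [124 120 114] tcp [0.5936 0.3482 0.1459]
wrist n 2409 mean [0.5947 0.3593 0.0284] circ [0.5947 0.3584] 0.023 rgb [153  51  36] tcp [0.5939 0.3483 0.1462]
```

View pics/w3.png

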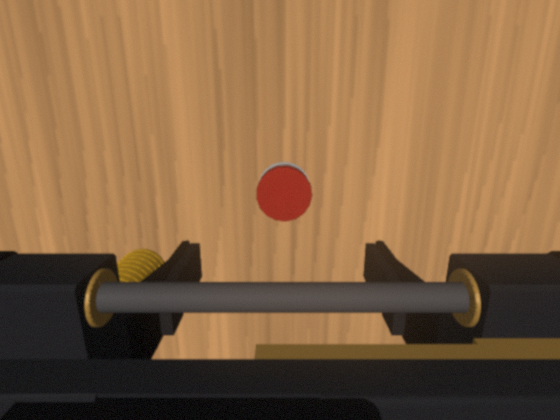

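View pics/top2.png

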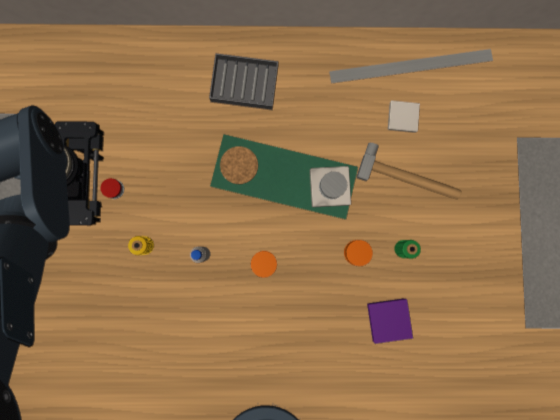

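The top view shows the wide tin on the slab, measured at (0.601, -0.1515), about 1 mm off centre. The red tin is at px (284,193) in the wrist view. The cameras disagree on its y by about 5 mm, so I'll look again from closer in.

```bash
python3 -m jog '0.001 -0.007 0.03 0 0 0 1;0.001 -0.007 0.05 0 0 0 1;0.001 -0.007 0.05 0 0 0 1;0.001 -0.007 0.05 0 0 0 1'; python3 - <<'E'
from h import *
disc('wrist',0.022,0.034,(.5945,.353),.05,'w4.png')
disc('side',0.022,0.034,(.5945,.353),.05)
E
```

```text
time_s: 10.05
position: [0.5952, 0.3567, 0.0971]
tcp_rot: [[1.0, 0.0, 0.001], [0.0, -1.0, 0.0], [0.001, -0.0, -1.0]]
force: [-0.3, 0.2, 0.6]
opening: 0.999
wrist n 3414 mean [0.5946 0.3598 0.0284] circ [0.5946 0.3586] 0.023 rgb [152  48  35] tcp [0.5952 0.3567 0.0971]
side n 98 mean [0.5959 0.3544 0.0272] circ [0.5965 0.354 ] 0.0248 rgb [153  36  25] tcp [0.5955 0.3569 0.0975]
```

View pics/w4.png

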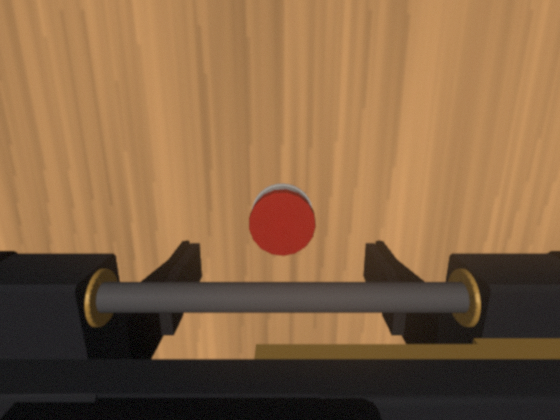

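```bash
python3 -m jog '-0.001 -0.001 0.04 0 0 0 1;-0.001 -0.001 0.07 0 0 0 1;-0.001 -0.001 0.076 0 0 0 1;-0.001 -0.001 0.076 0 0 0 1;-0.001 -0.001 0.076 0 0 0 0.3;-0.001 -0.001 0.076 0 0 0 0.3;-0.001 -0.001 0.076 0 0 0 0.3;-0.001 -0.001 0.076 0 0 0 0.3';python3 -m jog '0 0 0 0 0 0 0.3;0 0 0 0 0 0 0.3;0 0 0 0 0 0 0.3'
```

```text
time_s: 11.15
position: [0.5938, 0.358, 0.0208]
tcp_rot: [[1.0, 0.001, 0.0], [0.001, -1.0, 0.0], [0.0, -0.0, -1.0]]
force: [-0.0, 0.5, 0.5]
opening: 0.634
time_s: 11.52
position: [0.5938, 0.358, 0.0207]
tcp_rot: [[1.0, 0.001, 0.0], [0.001, -1.0, 0.0], [0.0, -0.0, -1.0]]
force: [-0.2, 0.3, 0.3]
opening: 0.523
```

```bash
python3 -m jog '0 0 -0.04 0 0 0 0.3;0 0 -0.08 0 0 0 0.3;0 0 -0.13 0 0 0 0.3;0.001 0.03 -0.14 0 0 0 0.3;0.002 0.07 -0.14 0 0 0 0.3;0.003 0.11 -0.14 0 0 0 0.3;0.003 0.15 -0.14 0 0 0 0.3;0.003 0.19 -0.14 0 0 0 0.3';python3 -m jog '0.001 0.04 0 0 0 0 0.3;0.001 0.08 0 0 0 0 0.3;0.002 0.12 0 0 0 0 0.3;0.003 0.16 0 0 0 0 0.3;0.003 0.20 0 0 0 0 0.3;0.004 0.24 0 0 0 0 0.3;0.004 0.28 0 0 0 0 0.3;0.004 0.3 0 0 0 0 0.3'; python3 -m jog '0 0.02 0 0 0 0 0.3;0 0.02 0 0 0 0 0.3;0 0.02 0 0 0 0 0.3'; python3 - <<'E'
from h import *
disc('side',0.15,0.19,(.60,-.15),.04,'s2.png')
disc('wrist',0.12,0.19,(.60,-.15),.035,'w5.png')
disc('wrist',0.05,0.065,(.60,-.15),.06)
E
```

```text
time_s: 12.52
position: [0.5964, 0.1667, 0.1604]
tcp_rot: [[1.0, 0.001, -0.001], [0.001, -1.0, -0.0], [-0.001, 0.0, -1.0]]
force: [0.8, -0.2, -0.5]
opening: 0.521
time_s: 13.52
position: [0.6009, -0.134, 0.1604]
tcp_rot: [[1.0, -0.001, -0.0], [-0.001, -1.0, 0.0], [-0.0, -0.0, -1.0]]
force: [-0.7, 0.8, -0.1]
opening: 0.518
time_s: 13.9
position: [0.6009, -0.1508, 0.1605]
tcp_rot: [[1.0, 0.002, -0.001], [0.002, -1.0, 0.001], [-0.001, -0.001, -1.0]]
force: [0.6, 1.3, -1.3]
opening: 0.517
side n 304 mean [ 0.6018 -0.1598  0.1666] circ [ 0.6025 -0.1574] 0.0361 rgb [103  37  30] tcp [ 0.6009 -0.1508  0.1605]
wrist n 7836 mean [ 0.6003 -0.1409  0.165 ] circ [ 0.6001 -0.1399] 0.0335 rgb [136  60  52] tcp [ 0.6009 -0.1507  0.1605]
wrist n 3110 mean [ 0.6009 -0.1412  0.0574] circ [ 0.6009 -0.15  ] 0.0298 rgb [161 152 143] tcp [ 0.6009 -0.1507  0.1605]
```

View pics/w5.png

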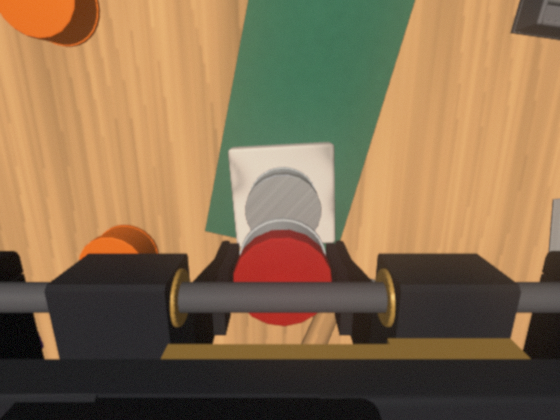

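The red tin is held level at px (282,277), with the wide tin right below it at (284,205). Relative to the TCP it sits within about 2 mm of where the wide tin did. Lowering it.

```bash
python3 -m jog '0 0.001 0.03 0 0 0 0.3;0 0.001 0.06 0 0 0 0.3;0 0.001 0.075 0 0 0 0.3;0 0.001 0.08 0 0 0 0.3;0 0.001 0.081 0 0 0 0.3;0 0.001 0.082 0 0 0 0.3;0 0.001 0.082 0 0 0 0.3'
```

```text
time_s: 14.92
position: [0.6015, -0.1533, 0.0794]
tcp_rot: [[1.0, 0.001, 0.001], [0.001, -1.0, -0.001], [0.001, 0.001, -1.0]]
force: [-0.2, 0.3, -0.8]
opening: 0.521
```

```bash
python3 -m jog '0 0 0.001 0 0 0 0.3;0 0 0.001 0 0 0 0.3;0 0 0.001 0 0 0 0.3'; python3 - <<'E'
from h import *
disc('side',0.078,0.1,(.60,-.15),.025)
E
```

```text
time_s: 15.3
position: [0.6011, -0.1531, 0.0777]
tcp_rot: [[1.0, 0.001, 0.0], [0.001, -1.0, -0.0], [0.0, 0.0, -1.0]]
force: [0.0, -1.0, -0.8]
opening: 0.52
side n 104 mean [ 0.6032 -0.1615  0.0844] circ [ 0.6018 -0.1546] 0.0227 rgb [172  32  24] tcp [ 0.6011 -0.1531  0.0777]
```

```bash
python3 -m jog '0 0 0 0 0 0 0.7;0 0 0 0 0 0 0.8;0 0 0 0 0 0 0.9;0 0 0 0 0 0 1;0 0 0 0 0 0 1;0 0 -0.04 0 0 0 1;0 0 -0.09 0 0 0 1;-0.02 -0.04 -0.11 0 0 0 1'; python3 -m jog '-0.1 -0.25 -0.01 0 0 0 1;-0.137 -0.387 0 0 0 0 1;-0.137 -0.387 0 0 0 0 1;-0.137 -0.387 0 0 0 0 1;-0.137 -0.387 0 0 0 0 1;-0.137 -0.387 0 0 0 0 1;-0.117 -0.387 0 0 0 0 1;-0.117 -0.387 0 0 0 0 1'; python3 - <<'E'
from h import *
disc('top',0.078,0.1,(.60,-.15),.05,'top3.png')
disc('top',0.050,0.063,(.60,-.151),.06)
disc('side',0.078,0.1,(.60,-.15),.05,'s3.png')
disc('side',0.050,0.063,(.60,-.151),.06)
disc('wrist',0.064,0.077,(.464,.276),.05,'w6.png')
E
```

```text
time_s: 16.35
position: [0.5846, -0.116, 0.1911]
tcp_rot: [[1.0, -0.003, 0.009], [-0.002, -1.0, -0.004], [0.009, 0.004, -1.0]]
force: [0.5, -0.0, -0.2]
opening: 0.999
time_s: 17.35
position: [0.4641, 0.2762, 0.1879]
tcp_rot: [[1.0, 0.005, 0.002], [0.005, -1.0, 0.001], [0.002, -0.001, -1.0]]
force: [-0.5, -0.8, -0.2]
opening: 1.0
top n 349 mean [ 0.6006 -0.1536  0.0846] circ [ 0.6011 -0.1541] 0.0231 rgb [142  34  28] tcp [0.4641 0.2762 0.1879]
top n 195 mean [ 0.5952 -0.1409  0.0568] circ [ 0.6013 -0.1518] 0.0299 rgb [128 122 116] tcp [0.4636 0.2746 0.1876]
side n 191 mean [ 0.6014 -0.1555  0.0842] circ [ 0.6031 -0.1546] 0.025 rgb [152  32  23] tcp [0.4633 0.2736 0.1875]
side n 140 mean [ 0.5926 -0.163   0.0567] circ [ 0.6008 -0.1522] 0.0304 rgb [116 113 105] tcp [0.4634 0.273  0.1874]
wrist n 1901 mean [0.4635 0.2823 0.0683] circ [0.4634 0.2814] 0.0208 rgb [174 131  49] tcp [0.4635 0.2727 0.1874]
```

View pics/w6.png

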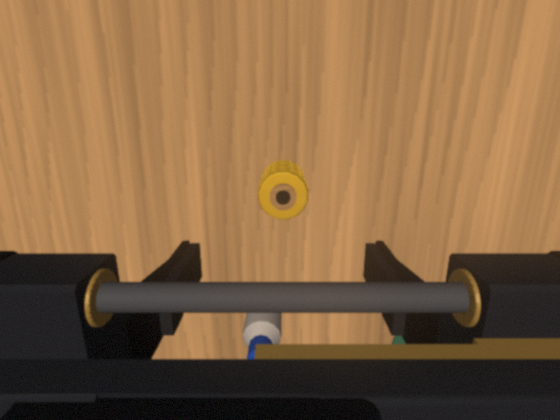

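View pics/s3.png

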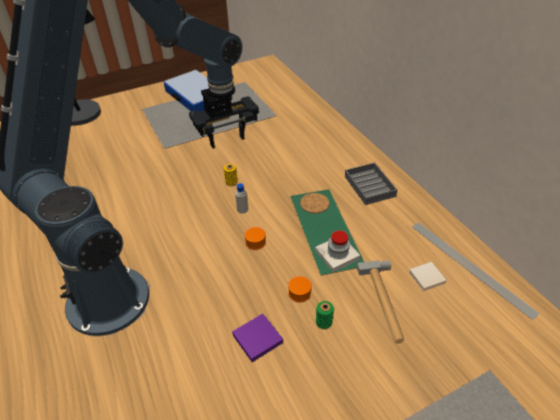

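The stack measures within about 2.5 mm and upright. The spool is at px (283,195) in the wrist view, and I estimate its position at (0.4637, 0.280).

```bash
python3 -m jog '0 -0.006 0.04 0 0 0 1;0 -0.006 0.08 0 0 0 1;0 -0.006 0.08 0 0 0 1;0 -0.006 0.08 0 0 0 1'; python3 - <<'E'
from h import *
disc('wrist',0.064,0.077,(.464,.276),.05,'w7.png')
E
```

```text
time_s: 18.1
position: [0.4646, 0.2794, 0.1085]
tcp_rot: [[1.0, -0.0, 0.001], [-0.0, -1.0, 0.0], [0.001, -0.0, -1.0]]
force: [0.3, 0.0, 0.7]
opening: 1.002
wrist n 3449 mean [0.4634 0.283  0.0683] circ [0.4633 0.2815] 0.0209 rgb [173 130  48] tcp [0.4646 0.2794 0.1085]
```

```bash
python3 -m jog '-0.001 -0.001 0.03 0 0 0 1;-0.001 -0.001 0.06 0 0 0 1;-0.001 -0.001 0.064 0 0 0 1;-0.001 -0.001 0.064 0 0 0 1;-0.001 -0.001 0.064 0 0 0 0.25;-0.001 -0.001 0.064 0 0 0 0.25;-0.001 -0.001 0.064 0 0 0 0.25;-0.001 -0.001 0.064 0 0 0 0.25';python3 -m jog '0 0 0 0 0 0 0.25;0 0 0 0 0 0 0.25;0 0 0 0 0 0 0.25;0 0 0 0 0 0 0.25'
```

```text
time_s: 19.15
position: [0.4628, 0.2809, 0.0438]
tcp_rot: [[1.0, 0.001, 0.0], [0.001, -1.0, 0.0], [0.0, -0.0, -1.0]]
force: [0.7, 0.1, -1.1]
opening: 0.632
time_s: 19.65
position: [0.4629, 0.2809, 0.0436]
tcp_rot: [[1.0, 0.001, 0.0], [0.001, -1.0, 0.0], [0.0, -0.0, -1.0]]
force: [0.4, -0.6, 0.3]
opening: 0.475
```

```bash
python3 -m jog '0 0 -0.03 0 0 0 0.25;0 0 -0.06 0 0 0 0.25;0.015 0.017 -0.08 0 0 0 0.25;0.045 0.05 -0.08 0 0 0 0.25;0.075 0.085 -0.08 0 0 0 0.25;0.11 0.125 -0.08 0 0 0 0.25;0.145 0.165 -0.08 0 0 0 0.25;0.175 0.2 -0.08 0 0 0 0.25';python3 -m jog '0.015 0.018 0 0 0 0 0.25;0.015 0.018 0 0 0 0 0.25;0.015 0.018 0 0 0 0 0.25;0.015 0.018 0 0 0 0 0.25'; python3 - <<'E'
from h import *
st,p,d=snap('wrist','w8.png'); W=cloud('wrist',st,d)
for s in silhouettes('coaster','wrist')[:2]:
    m=s['region']&(d>0)&(W[...,2]>.004)&(W[...,2]<.013)
    P=W[m][:,:2];print(s['score'],len(P),P.mean(0),cv2.minEnclosingCircle(P.astype(np.float32)))
E
```

```text
time_s: 20.65
position: [0.6387, 0.0793, 0.1232]
tcp_rot: [[1.0, 0.0, -0.001], [0.0, -1.0, 0.0], [-0.001, -0.0, -1.0]]
force: [0.7, -0.8, -0.7]
opening: 0.481
time_s: 21.15
position: [0.6514, 0.0648, 0.1235]
tcp_rot: [[1.0, 0.003, -0.002], [0.003, -1.0, 0.0], [-0.002, -0.0, -1.0]]
force: [-0.3, -0.2, -0.9]
opening: 0.475
0.68 6626 [0.65311704 0.07734598] ((0.6532859802246094, 0.06530183553695679), 0.045480623841285706)
```

View pics/w8.png

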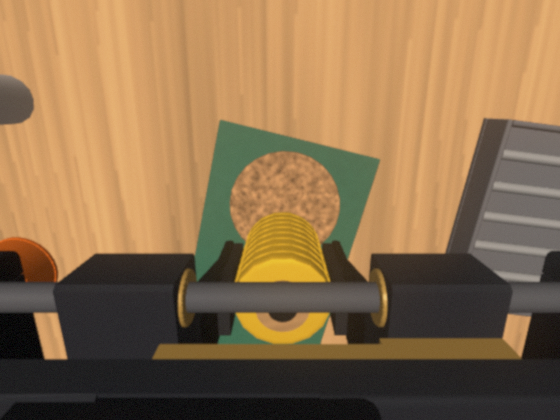

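The spool is held over the coaster, which the wrist puts at (0.6533, 0.0653), so I'll aim for (0.653, 0.064).

```bash
python3 -m jog '0.001 0 0.03 0 0 0 0.25;0.001 0 0.055 0 0 0 0.25;0.001 0 0.065 0 0 0 0.25;0.001 0 0.069 0 0 0 0.25;0.001 0 0.07 0 0 0 0.25;0.001 0 0.07 0 0 0 0.25'
```

```text
time_s: 22.0
position: [0.6545, 0.063, 0.0545]
tcp_rot: [[1.0, 0.001, 0.002], [0.001, -1.0, -0.0], [0.002, 0.0, -1.0]]
force: [0.4, -0.0, 0.1]
opening: 0.478
```

```bash
python3 -m jog '-0.001 -0.001 0.0015 0 0 0 0.25;-0.001 -0.001 0.002 0 0 0 0.25;-0.001 -0.001 0.002 0 0 0 0.25'
```

```text
time_s: 22.38
position: [0.6529, 0.064, 0.0517]
tcp_rot: [[1.0, 0.001, 0.0], [0.001, -1.0, -0.0], [0.0, 0.0, -1.0]]
force: [0.0, -0.2, -1.8]
opening: 0.476
```

```bash
python3 -m jog '0 0 0 0 0 0 0.6;0 0 0 0 0 0 0.8;0 0 0 0 0 0 0.9;0 0 0 0 0 0 1;0 0 0 0 0 0 1;0 0 -0.04 0 0 0 1;0 0 -0.09 0 0 0 1;0 0 -0.13 0 0 0 1'; python3 -m jog '-0.06 -0.02 -0.01 0 0 0 1;-0.12 -0.04 -0.01 0 0 0 1;-0.18 -0.06 -0.01 0 0 0 1;-0.21 -0.076 -0.01 0 0 0 1;-0.21 -0.076 -0.01 0 0 0 1;-0.21 -0.076 -0.01 0 0 0 1;-0.21 -0.076 -0.01 0 0 0 1'; python3 - <<'E'
from h import *
disc('top',0.062,0.085,(.653,.064),.05)
disc('side',0.062,0.085,(.653,.064),.05)
disc('wrist',0.09,0.11,(.443,.14),.05,'w9.png')
disc('wrist',0.05,0.085,(.443,.14),.03)
E
```

```text
time_s: 23.38
position: [0.6533, 0.0639, 0.1835]
tcp_rot: [[1.0, 0.001, 0.001], [0.001, -1.0, -0.0], [0.001, 0.0, -1.0]]
force: [-0.7, -0.2, 0.1]
opening: 1.0
time_s: 24.25
position: [0.4447, 0.1394, 0.1918]
tcp_rot: [[1.0, -0.0, 0.002], [-0.0, -1.0, 0.0], [0.002, -0.0, -1.0]]
force: [-0.5, -0.3, -0.2]
opening: 0.999
top n 298 mean [0.6516 0.0623 0.0747] circ [0.6529 0.063 ] 0.0216 rgb [173 132  37] tcp [0.4447 0.1394 0.1918]
side n 136 mean [0.6512 0.0576 0.0731] circ [0.6516 0.0625] 0.0228 rgb [163 124  22] tcp [0.4444 0.1394 0.1916]
wrist n 702 mean [0.4439 0.1495 0.0998] circ [0.4438 0.1483] 0.0109 rgb [ 70  80 135] tcp [0.4441 0.1394 0.1915]
wrist n 873 mean [0.4439 0.1566 0.0728] circ [0.444  0.1483] 0.018 rgb [153 137 124] tcp [0.4438 0.1394 0.1915]
```

View pics/w9.png

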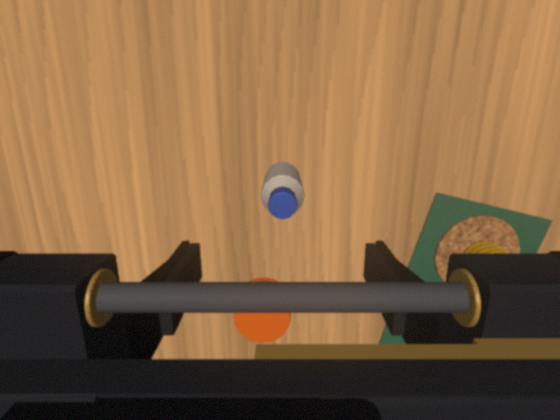

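```bash
python3 - <<'E'
from h import *
for cam in('top','side'):
    z=np.load(cam+'0.npz'); W=cloud(cam,None,z['d'])
    for lo,hi in((.09,.11),(.06,.08)):
        m=(z['d']>0)&(W[...,2]>lo)&(W[...,2]<hi)&(np.hypot(W[...,0]-.443,W[...,1]-.144)<.05)
        P=W[m];print(cam,lo,len(P),P.mean(0).round(4),cv2.minEnclosingCircle(P[:,:2].astype(np.float32)))
E
python3 -m jog '0 -0.007 0.03 0 0 0 1;0 -0.007 0.05 0 0 0 1;0 -0.007 0.05 0 0 0 1;0 -0.007 0.05 0 0 0 1'
python3 -c "
from h import *
disc('wrist',0.09,0.11,(.443,.145),.05)"
```

```text
top 0.09 90 [0.4444 0.146  0.0988] ((0.4440428912639618, 0.14637938141822815), 0.010904131457209587)
top 0.06 123 [0.4447 0.1424 0.0731] ((0.44485172629356384, 0.14657719433307648), 0.018248816952109337)
side 0.09 41 [0.4446 0.144  0.0974] ((0.4451749920845032, 0.14527183771133423), 0.012146991677582264)
side 0.06 79 [0.4419 0.1378 0.071 ] ((0.44509804248809814, 0.14365607500076294), 0.01846368797123432)
time_s: 24.95
position: [0.4434, 0.1467, 0.142]
tcp_rot: [[1.0, 0.001, 0.001], [0.001, -1.0, 0.0], [0.001, -0.0, -1.0]]
force: [-0.3, -0.3, -0.1]
opening: 1.001
wrist n 1076 mean [0.4438 0.15   0.0995] circ [0.4436 0.1487] 0.0111 rgb [ 65  78 134] tcp [0.4434 0.1467 0.142 ]
```

The top view puts the bottle at (0.444, 0.1465), and the wrist gives y 0.148. Grasping at (0.4438, 0.147), z 0.058.

```bash
python3 -m jog '0.0005 -0.001 0.04 0 0 0 1;0.0005 -0.001 0.075 0 0 0 1;0.0005 -0.001 0.084 0 0 0 1;0.0005 -0.001 0.084 0 0 0 1;0.0005 -0.001 0.084 0 0 0 0.2;0.0005 -0.001 0.084 0 0 0 0.2;0.0005 -0.001 0.084 0 0 0 0.2;0.0005 -0.001 0.084 0 0 0 0.2';python3 -m jog '0 0 0 0 0 0 0.2;0 0 0 0 0 0 0.2;0 0 0 0 0 0 0.2;0 0 0 0 0 0 0.2;0 0 0 0 0 0 0.2'
```

```text
time_s: 26.0
position: [0.4435, 0.1478, 0.0579]
tcp_rot: [[1.0, 0.001, 0.001], [0.001, -1.0, 0.0], [0.001, -0.0, -1.0]]
force: [0.0, -0.7, 0.3]
opening: 0.629
time_s: 26.62
position: [0.4434, 0.1478, 0.0576]
tcp_rot: [[1.0, 0.001, 0.0], [0.001, -1.0, -0.0], [0.0, 0.0, -1.0]]
force: [1.2, 0.3, -0.5]
opening: 0.407
```

```bash
python3 -m jog '0 0 -0.03 0 0 0 0.2;0 0 -0.06 0 0 0 0.2;0.01 0.01 -0.09 0 0 0 0.2;0.035 0.035 -0.1 0 0 0 0.2;0.065 0.065 -0.1 0 0 0 0.2;0.095 0.097 -0.1 0 0 0 0.2;0.125 0.129 -0.1 0 0 0 0.2;0.155 0.16 -0.1 0 0 0 0.2';python3 -m jog '0.02 0.022 0 0 0 0 0.2;0.028 0.031 0 0 0 0 0.2;0.028 0.031 0 0 0 0 0.2;0.028 0.031 0 0 0 0 0.2;0.028 0.031 0 0 0 0 0.2'; python3 - <<'E'
from h import *
st,p,d=snap('wrist','w10.png')
st,p,d=snap('side','s4.png')
E
```

```text
time_s: 27.62
position: [0.5987, -0.0131, 0.1572]
tcp_rot: [[1.0, 0.001, -0.001], [0.001, -1.0, 0.0], [-0.001, -0.0, -1.0]]
force: [-0.8, 0.4, -0.5]
opening: 0.406
time_s: 28.25
position: [0.6256, -0.0419, 0.1576]
tcp_rot: [[1.0, 0.002, -0.001], [0.002, -1.0, 0.0], [-0.001, -0.0, -1.0]]
force: [-1.0, 0.7, -0.5]
opening: 0.407
```

View pics/w10.png

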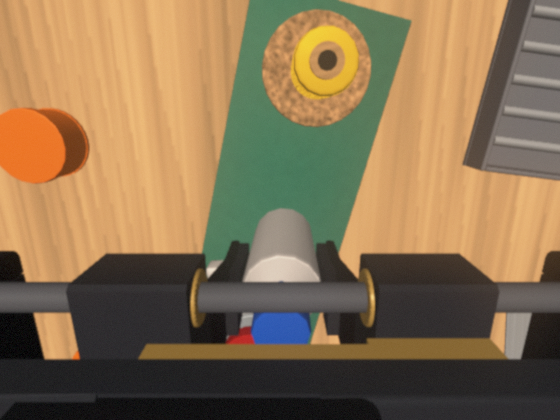

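View pics/s4.png

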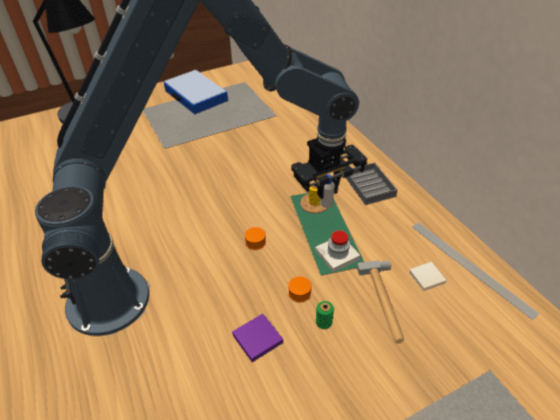

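The bottle is held upright over the mat, and the spool stands on the coaster at (323,60) in the wrist view. Lowering the bottle.

```bash
python3 -m jog '0 0 0.03 0 0 0 0.2;0 0 0.06 0 0 0 0.2;0 0 0.08 0 0 0 0.2;0 0 0.09 0 0 0 0.2;0 0 0.095 0 0 0 0.2;0 0 0.096 0 0 0 0.2;0 0 0.096 0 0 0 0.2'
```

```text
time_s: 29.22
position: [0.627, -0.0431, 0.0623]
tcp_rot: [[1.0, 0.001, 0.001], [0.001, -1.0, -0.0], [0.001, 0.0, -1.0]]
force: [0.4, -0.5, -0.3]
opening: 0.403
```

```bash
python3 -m jog '0 0 0.001 0 0 0 0.2;0 0 0.001 0 0 0 0.2;0 0 0.001 0 0 0 0.2'; python3 -m jog '0 0 0 0 0 0 0.5;0 0 0 0 0 0 0.65;0 0 0 0 0 0 0.8;0 0 0 0 0 0 0.9;0 0 0 0 0 0 0.9;0 0 -0.03 0 0 0 0.9;0 0 -0.07 0 0 0 0.9;0 0 -0.12 0 0 0 0.9'; python3 -m jog '-0.06 -0.06 -0.02 0 0 0 1;-0.1 -0.1 -0.02 0 0 0 1;-0.14 -0.14 -0.02 0 0 0 1;-0.18 -0.2 -0.02 0 0 0 1;-0.18 -0.24 -0.02 0 0 0 1;-0.18 -0.24 -0.02 0 0 0 1;-0.18 -0.24 -0.02 0 0 0 1'; python3 - <<'E'
from h import *
for cam in('top','side'):
  disc(cam,0.09,0.115,(.627,-.043),.05,'end_%s.png'%cam)
  disc(cam,0.06,0.08,(.627,-.043),.05)
  disc(cam,0.078,0.1,(.60,-.15),.05)
  disc(cam,0.050,0.063,(.60,-.15),.06)
  disc(cam,0.065,0.085,(.653,.064),.05)
  disc(cam,0.060,0.08,(.4577,-.318),.05)
  disc(cam,0.004,0.013,(.653,.064),.055)
st,p,d=snap('side')
for s in silhouettes('hammer_mid','side')[:1]:
  print(s['score'],cloud('side',st,d)[s['region']].mean(0))
E
```

```text
time_s: 29.6
position: [0.6266, -0.0431, 0.0608]
tcp_rot: [[1.0, 0.001, 0.0], [0.001, -1.0, -0.0], [0.0, 0.0, -1.0]]
force: [0.6, 0.2, -1.2]
opening: 0.406
time_s: 30.6
position: [0.6256, -0.0429, 0.1808]
tcp_rot: [[1.0, 0.001, -0.003], [0.001, -1.0, 0.001], [-0.003, -0.001, -1.0]]
force: [0.9, -0.0, -0.3]
opening: 0.898
time_s: 31.48
position: [0.4465, 0.1968, 0.2007]
tcp_rot: [[1.0, 0.002, 0.001], [0.002, -1.0, -0.0], [0.001, 0.0, -1.0]]
force: [0.6, -0.9, -0.6]
opening: 0.996
top n 86 mean [ 0.6261 -0.0439  0.102 ] circ [ 0.6266 -0.0443] 0.011 rgb [ 40  74 139] tcp [0.4465 0.1968 0.2007]
top n 94 mean [ 0.6229 -0.042   0.0747] circ [ 0.6269 -0.0442] 0.018 rgb [122 118 111] tcp [0.4468 0.1962 0.2007]
top n 351 mean [ 0.6005 -0.1535  0.0847] circ [ 0.601 -0.154] 0.023 rgb [148  36  30] tcp [0.4469 0.1958 0.2006]
top n 194 mean [ 0.5953 -0.1409  0.0571] circ [ 0.6009 -0.1514] 0.0299 rgb [134 128 121] tcp [0.447  0.1956 0.2006]
top n 292 mean [0.6518 0.0624 0.0749] circ [0.6528 0.0625] 0.0215 rgb [169 129  36] tcp [0.447  0.1956 0.2005]
top n 296 mean [ 0.4576 -0.3178  0.0675] circ [ 
[... 327 characters left out ...]
0.0724] circ [ 0.6259 -0.0468] 0.0173 rgb [113 107  96] tcp [0.4466 0.196  0.2005]
side n 192 mean [ 0.6015 -0.1554  0.0841] circ [ 0.6028 -0.1535] 0.0254 rgb [152  32  23] tcp [0.4466 0.1962 0.2005]
side n 136 mean [ 0.5922 -0.1624  0.0567] circ [ 0.6005 -0.1531] 0.0298 rgb [117 114 106] tcp [0.4465 0.1964 0.2005]
side n 123 mean [0.6518 0.0584 0.0741] circ [0.6545 0.0605] 0.0216 rgb [165 125  23] tcp [0.4464 0.1965 0.2006]
side n 221 mean [ 0.4575 -0.3212  0.0667] circ [ 0.459  -0.3188] 0.0222 rgb [ 72 112  56] tcp [0.4464 0.1966 0.2006]
side n 290 mean [0.6435 0.0603 0.0074] circ [0.6534 0.0639] 0.0541 rgb [144 115  73] tcp [0.4463 0.1967 0.2006]
0.66 [ 0.62642302 -0.32097259  0.02401663]
```

View pics/end_top.png

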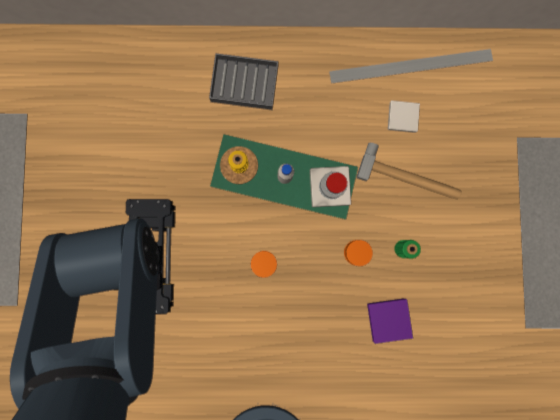

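View pics/end_side.png

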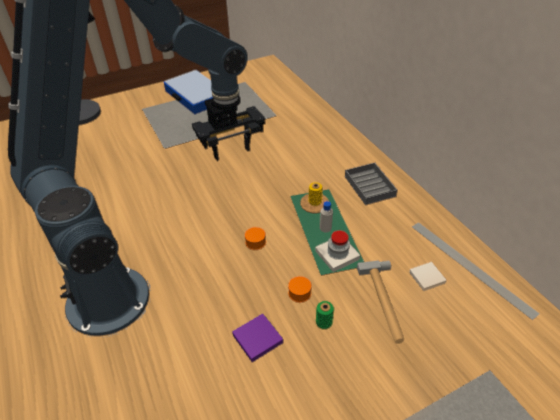

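Both views show everything standing in place: spool at top px (237,160), bottle at (286,172), stack at (335,184). The offsets are about 3 mm or less, the bystanders haven't moved, and the arm is clear.

```bash
python3 -c "
from rig import *
print(hand_in())"
```

```text
the job is handed in; nothing more can be done
None
```

I set out the green mat as asked and handed the job in at about 32 s of the 115 s allowed. I placed the wide tin first, then the small red tin on it, then the yellow spool and finally the glue bottle. `hand_in()` gave no verdict.

Last checks, from the top and side cameras after everything was let go:

| Item | Measured distance from target | Limit |
|---|---|---|
| Wide tin from slab centre | about 1–2 mm | 12 mm |
| Small tin on wide tin | about 2.5 mm | 10 mm |
| Yellow spool from coaster centre | about 1–3 mm | 12 mm |
| Bottle from half-way point | about 1–4 mm | 15 mm |

- **Resting heights:** all were within about 2 mm of what they should be, and both pictures show everything upright.
- **Bystanders:** the green spool and the hammer read within a few mm of their starting positions, which is within measuring error. The orange tins, the purple slab and the small white slab were not touched.
- **Disagreements:** the cameras differed by up to about 7 mm in y when I was locating the small tin and the spool. I weighted towards the closer wrist view, and both ended up well within tolerance. The finished positions agree between the two cameras to about 3 mm.

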